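# Charge the parts feeder and lock its bayonet lid

### The arm

A 6-joint arm with a two-finger parallel gripper is mounted at the origin on the work surface. World frame = base frame: x ahead of the robot, y to its left, z up, the work surface at z = 0. Lengths are in m, angles in rad, forces in N, time in s.
With the tool pointing down it reaches from about 0.35 to 0.975 m from the base axis. Payload 4.9 kg.
Tool frame: the origin (TCP) lies at the very end of the fingers, on their centre line; the grasp point (between the pads) lies 19 mm behind it; z points along the fingers, y is the line along which they close (so a half turn about z gives the same grasp; the last joint's range is limited). The gripper opens to 85 mm and grips with 20 to 120 N. Pads are 22 mm wide; open, the fingers measure 114 mm over their backs; the gripper's body (76 mm by 85 mm) begins 54 mm behind the grasp point. The pads swing forward as they close: fully open they stand 13 mm farther back than shut.
Start: joints at [0.996, 0.053, 1.613, -0, 1.476, -0.119], TCP at [0.275, 0.561, 0.231] pointing down, gripper open.
Joint ranges: [-3.01, 3.01], [-1.01, 2.22], [0.06, 2.58], [-1.02, 4.17], [0.09, 2.62], [-3.14, 3.14]. Speed limits (rad/s): [2.57, 2.57, 3.14, 3.14, 3.14, 3.14].

### API

Orientations are given as a 3x3 rotation matrix whose columns are the frame's x, y, z axes.
In Python, from cell import arm gives the robot as it stands.
- The arm moves only by the tool send_rows, never from a script. Its argument "rows" is a list that holds one entry, the list of rows, each a list of 6 numbers: the shift along the world's x, y, z scaled (see below), then the turn, a rotation vector about the world's x, y, z scaled (see below). A call has 1 to 8 rows; each row shifts and turns the commanded pose from where the row before left it; what a row does not reach is not made up. The controller multiplies each number of a shift by 30 mm and each number of a turn by 6 degrees. A row lasts 1/12 s, in which the tool goes at most 41.7 mm and 7.16 degrees, less where a joint would pass 70% of its speed; a pose out of reach is approached as far as the arm can. A call with a number of a shift or a turn outside -1 to 1 is refused whole. A call with a gripper value outside its range is refused whole. "gripper" is the opening, from -1 (shut) to 1 (fully open), set as the call begins (left out, the last holds). The fingers move at their own pace and stop on an object; "newtons" is the grip in N (left out, the last holds). Time passes only in rows, so rows that do not move let the fingers close. It gives the time, the measured TCP pose, the force, the opening and the grip force at its end, in the units of the state.
- arm.state(): the state, without advancing time (a new reading comes with each control period).
- arm.snapshot(name): name is "side" or "top"; returns a dict with "image" (384x512x3 uint8, red, green, blue), "mtx" (3x3 intrinsics, pixels), "rvec" (rotation vector, rad) and "tvec" (3), from world to camera coordinates, as OpenCV has them. Camera axes: x right, y down, z forward; pixel columns grow to the right and rows downward; lengths in m; the calibration is good to about 2 mm. A picture is of the moment at which its call begins. There is no depth.
- arm.close_job(): hands the job in; it is judged then, once.
The state is a dict: "t": time; "joint_pos": joint angles; "qvel": joint speeds; "joint_efforts": joint torques, N m; "eef_pos": TCP position; "tool_rot": TCP orientation; "force": force on the tool from outside, world axes, zero at the start; "torque": the same for the moment, N m; "finger_gap": finger opening in m; "finger_force": force on a finger pad.
Only numpy, scipy, OpenCV 4.12 (cv2) and the standard library are available. Lean on these libraries where they do the work, as an engineer would, in place of code of your own. Each camera call takes 0.05 s, during which the arm holds its last target. There are 200 camera calls.

### The job

Tip all four brass blanks out of the blue scoop through the feeder's funnel into its clear tube, and stand the empty scoop upright back on the bench. Then close the feeder with the bayonet lid: set its two red lugs into the red slots, push it down against the spring, turn it a quarter turn clockwise (seen from above) to the stop, and finish while still gripping the lid, holding it turned and pressed fully down. Leave the other things on the bench where they are.

Things in the scene. Friction and masses are not known exactly. Their poses are not given: they have to be found in the camera images.
- feeder: Parts feeder fixed to the bench: 170 mm square dark base 10 mm thick; clear tube (inside diameter 44 mm, floor 14 mm and top 95 mm above the bench) opening into an aluminium funnel (inside diameter 44 mm at 95 mm height to 96 mm at its rim at 140 mm; 4 mm walls). Origin on the bench on the tube's axis, z up; its x axis runs through both red slots when the ring is at rest.
- funnel_mouth (a point): Centre of the funnel's rim, 140 mm above the bench, on the feeder's axis.
- claw_tops (a point): Point on the feeder's axis, level with the tops of its two fixed yellow claws, 156 mm above the bench. The claws stand outside the funnel at up to 78 mm radius and overhang inwards to 54 mm radius; undersides 150 mm above the bench. Seen from above they span, clockwise from each slot, from about 22 to 103 degrees.
- slots (a point): Point on the feeder's axis, level with the floors of the two red slots of the spring ring: 147 mm above the bench at rest; moves with the ring. Its x axis points through both slots (54 to 68 mm out on either side) and turns with the ring. Each slot is 19 mm wide, with flared side walls about 14 mm high, and is open radially.
- press (a joint): How far the spring ring is pushed down: 0 at rest (up) to 0.014 m (bottom stop). Spring about 6 N at the start and 14 N at the bottom. The lid's lugs pass under the yellow claws only once it is past about 0.009; let go, a locked lid rises to about 0.009. Held fully down means past 0.0115.
- turn (a joint): How far the ring is turned clockwise seen from above: 0 at rest to 1.45 rad at the stop (the quarter turn). A light torsion spring (about 0.1 N m at the stop) turns it back when no locked lid holds it.
- lid: Round black bayonet lid, right way up, 0.22 kg, same after a half turn. Origin: centre of its underside, z up. Spigot 60 to 72 mm diameter up to 14 mm; disc 100 mm diameter from 14 to 22 mm; two red lugs on its x axis, 14 mm wide, from 55 to 65 mm radius, 4 to 16 mm high (in the slots the origin lies 4 mm below slots). Orange grip bar along x: 50 mm long, 14 mm thick, from 22 to 64 mm height.
- lid_bar (a point): Middle of the lid's orange grip bar, 48 mm above the lid's origin; axes as the lid's.
- scoop: Blue open scoop, 0.16 kg empty, holding the four blanks. Origin: underside of its floor's centre; x towards the open nose, z up. Floor 86 mm long, 60 mm wide, 3 mm thick; side walls 30 mm high, back wall 26 mm; a 15 degree ramp rises to the lip, the nose narrowing to 50 mm. Black upright handle behind, centred at x = -68 mm: 28 mm long (x), 14 mm thick (y), 75 mm tall.
- scoop_grip (a point): Grip point in the scoop's black upright handle, 68 mm behind the origin, 55 mm above the underside; axes as the scoop's.
- scoop_lip (a point): Middle of the scoop's front lip, over which the blanks leave: 78 mm ahead of the origin, 11 mm above the underside. They slide or roll out when the nose is tipped down 50 to 75 degrees.
- blank0: Turned brass blank, 20 g: 15 mm foot 6 mm high, then 12 mm stem, 18 mm tall overall; origin at the centre of its foot. Starts standing in the scoop.
- blank1: Turned brass blank, 20 g: 15 mm foot 6 mm high, then 12 mm stem, 18 mm tall overall; origin at the centre of its foot. Starts standing in the scoop.
- blank2: Turned brass blank, 20 g: 15 mm foot 6 mm high, then 12 mm stem, 18 mm tall overall; origin at the centre of its foot. Starts standing in the scoop.
- blank3: Turned brass blank, 20 g: 15 mm foot 6 mm high, then 12 mm stem, 18 mm tall overall; origin at the centre of its foot. Starts standing in the scoop.
- oil_bottle: Bystander: oil bottle with a red cap, 56 mm diameter, 150 mm tall; origin under its centre.
- hex_driver: Bystander: screwdriver lying on the bench.
- spanner: Bystander: spanner lying on the bench.
- parts_pot: Bystander: grey open pot, 80 mm diameter, 60 mm tall.
- gauge_block: Bystander: steel cylinder, 40 mm diameter, 50 mm tall.
Not all that is in view belongs to the job. What is shaped like the scoop but pink or purple is not meant.

How it is judged:
On the way, in this order (a step that is already met when the one before it is completed fails the run):
1. all four blanks are in the feeder's clear tube (z of each of blank0, blank1, blank2, blank3 in the frame of feeder below 0.095 m and horizontal distance between each of blank0, blank1, blank2, blank3 and feeder below 0.024 m), for 0.2 s.
2. the empty scoop stands upright on the bench, let go (height (world z) of scoop below 0.01 m and angle between scoop's own z axis and vertical below 0.15 rad and contact force between the fingers and scoop below 0.1 N), for 0.2 s.
3. the lid is in the slots, pushed down and turned to the stop (value of joint turn above 1.2 rad and horizontal distance between lid and feeder below 0.008 m and z of lid in the frame of feeder below 0.136 m and angle between lid's own z axis and vertical below 0.12 rad and angle between the x axis of lid and the x axis of slots, either way round below 0.2 rad), for 0.2 s.
At the end, for the whole second after the job is handed in: Four blanks in the tube; scoop still, upright on the bench (within 9 degrees); lid level, within 8 mm of the feeder axis, lugs in line with the slots within 0.2 rad; ring turned past 1.2 rad and pressed past 11.5 mm; fingers on the lid (over 1 N) and off the scoop (all of step 1 and all of step 2 and all of step 3 and value of joint press above 0.0115 m and contact force between the fingers and lid above 1 N and linear speed of scoop below 0.02 m/s); the arm keeps its last pose, push and grip.
It fails at once if the dark oil bottle is pushed more than 40 mm away or tipped over (distance of oil_bottle from where it was at the start of the episode above 0.04 m or angle between oil_bottle's own z axis and vertical above 0.6 rad).
It fails at once if the screwdriver is pushed more than 40 mm away (distance of hex_driver from where it was at the start of the episode above 0.04 m).
It fails at once if the spanner is pushed more than 40 mm away (distance of spanner from where it was at the start of the episode above 0.04 m).
It fails at once if the grey pot is pushed more than 40 mm away or tipped over (distance of parts_pot from where it was at the start of the episode above 0.04 m or angle between parts_pot's own z axis and vertical above 0.6 rad).
It fails at once if the steel gauge cylinder is pushed more than 40 mm away or tipped over (distance of gauge_block from where it was at the start of the episode above 0.04 m or angle between gauge_block's own z axis and vertical above 0.6 rad).
It also fails if it takes over 72 s, if anything falls off the work surface, if the arm or the gripper's body presses on something with over 40 N, if the wrist force passes 120 N, or if a joint passes its speed limit or range.

## Working session

There is one attempt and no reset: what is moved stays moved. The work goes in short steps, Python scripts to look and compute and a tool call to move; the robot and the scene stay as the last step left them, time stands still between calls to the robot, and variables do not carry over. Pictures are saved under pics/ and viewed, at most 10 in all, crops included, and the job is handed in when it is done.

Besides the shell and the picture viewer there is one more tool, called after ">>>" as name(argument=value, ...) on one line, values as JSON. send_rows: Moves the arm, as the interface text tells. Its arguments: {"type":"object","properties":{"rows":{"type":"array","items":{"type":"array","items":{"type":"array","items":{"type":"number"}}}},"gripper":{"type":"number"},"newtons":{"type":"number"}},"required":["rows"]}

```bash
ls; mkdir -p pics; cat > h.py <<'E'
import numpy as np, cv2
from cell import arm
def snap(n):
    s=arm.snapshot(n); s['R']=cv2.Rodrigues(np.array(s['rvec'],float))[0]; s['t']=np.array(s['tvec'],float).ravel(); s['K']=np.array(s['mtx'],float)
    return s
def save(s,f,crop=None,k=1):
    im=s['image'][:,:,::-1]
    if crop: x0,y0,x1,y1=crop; im=im[y0:y1,x0:x1]
    cv2.imwrite(f,cv2.resize(im,None,fx=k,fy=k,interpolation=cv2.INTER_CUBIC))
def ray(s,u,v):
    d=s['R'].T@np.linalg.inv(s['K'])@np.array([u,v,1.]); return -s['R'].T@s['t'],d/np.linalg.norm(d)
def onz(s,u,v,z):
    o,d=ray(s,u,v); return o+d*(z-o[2])/d[2]
def proj(s,p):
    q=s['K']@(s['R']@np.array(p,float)+s['t']); return q[:2]/q[2]
def tri(s1,p1,s2,p2):
    A=[];b=[]
    for s,p in((s1,p1),(s2,p2)):
        o,d=ray(s,*p); M=np.eye(3)-np.outer(d,d); A.append(M); b.append(M@o)
    return np.linalg.lstsq(np.vstack(A),np.hstack(b),rcond=None)[0]
E
python3 - <<'E'
from h import *
a=snap('top');b=snap('side')
im=np.hstack([a['image'],b['image']])[:,:,::-1]
save(a,'pics/top.png',None,1.5);save(b,'pics/side.png',None,1.5)
for s in(a,b): print(ray(s,256,192), s['K'][0,0])
np.set_printoptions(precision=3,suppress=True);print(arm.state())
E
```

```text
pics
(array([0.2313064 , 0.10461157, 1.57317695]), array([ 0.18257695, -0.00754549, -0.98316261])) 432.51165683380793
(array([1.17923856, 1.05238711, 0.9553103 ]), array([-0.43030645, -0.68494278, -0.58795387])) 469.0005734276969
{'t': 0.1, 'joint_pos': array([ 0.996,  0.053,  1.614,  0.   ,  1.476, -0.119]), 'qvel': array([ 0.   , -0.001, -0.001, -0.   ,  0.001, -0.001]), 'joint_efforts': array([  0.   , -39.491, -37.136,  -0.   ,   0.004,   0.   ]), 'eef_pos': array([0.275, 0.561, 0.23 ]), 'tool_rot': array([[-0.898,  0.44 , -0.001],
       [ 0.44 ,  0.898, -0.002],
       [ 0.   , -0.002, -1.   ]]), 'force': array([-0.343,  0.1  ,  0.999]), 'torque': array([ 0.002, -0.002,  0.028]), 'finger_force': 0.0, 'finger_gap': 0.08571291523260477}
```

View pics/top.png

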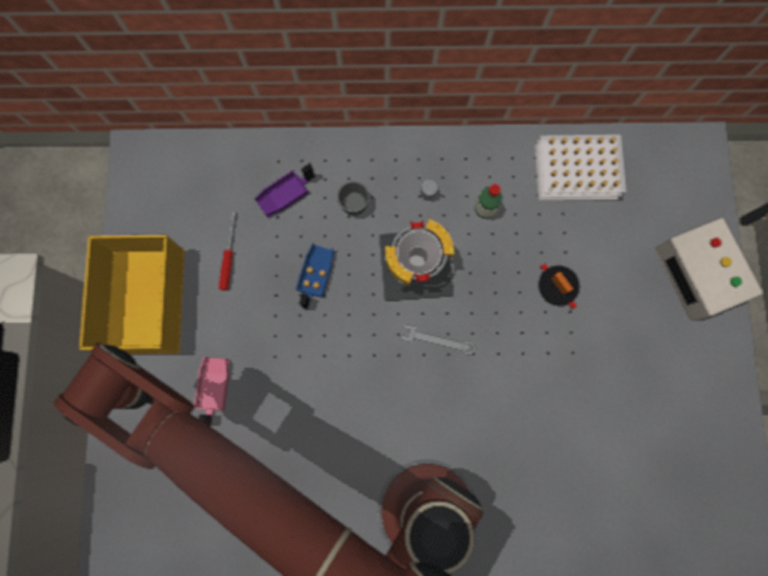

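View pics/side.png

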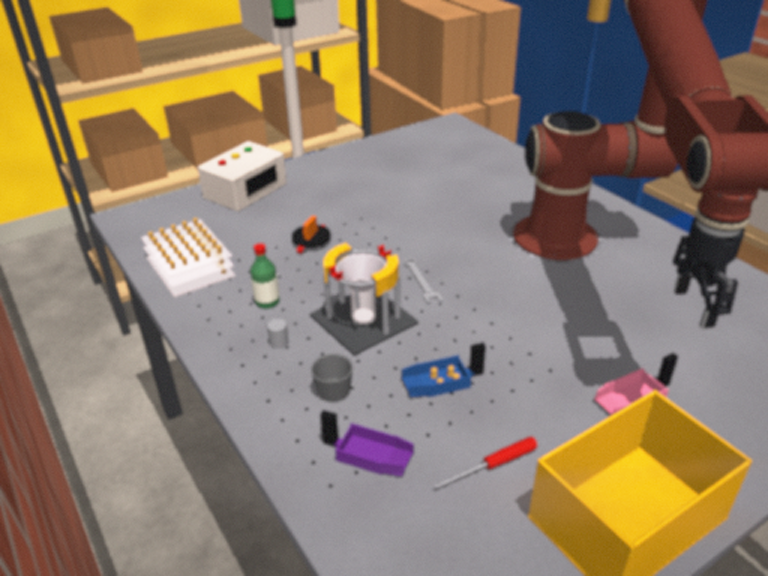

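Top picture at 1.5x, with raw pixels in brackets. Scoop-shaped things: blue at (315,270) [210,180], purple at (283,194) [189,129], pink at (212,385) [141,257]. I choose the blue one, which holds the brass blanks. The lid is the black disc with an orange bar at (559,286) [373,191]. The feeder is at (420,255) [280,170], with red slots at (417,225) and (423,278). The bottle's red cap is also red, at (494,190).

```bash
cat > m.py <<'E'
from h import *
np.set_printoptions(precision=4,suppress=True)
def blobs(s,lo,hi,box,mn=6):
    h=cv2.cvtColor(s['image'],cv2.COLOR_RGB2HSV); m=cv2.inRange(h,np.array(lo),np.array(hi))
    k=np.zeros_like(m);x0,y0,x1,y1=box;k[y0:y1,x0:x1]=255;m&=k
    n,l,st,c=cv2.connectedComponentsWithStats(m)
    return [(st[i,4],c[i],np.argwhere(l==i)[:,::-1]) for i in range(1,n) if st[i,4]>=mn]
E
python3 - <<'E'
from m import *
a=snap('top');b=snap('side')
T=lambda n,L:[print(n,x[0],x[1],cv2.minAreaRect(x[2].astype(np.float32))) for x in L]
T('blueT',blobs(a,(100,80,30),(125,255,255),(185,150,240,215)))
T('handT',blobs(a,(0,0,0),(180,255,45),(190,185,225,215)))
T('blueS',blobs(b,(100,80,30),(125,255,255),(255,225,330,275)))
T('handS',blobs(b,(0,0,0),(180,255,45),(305,220,335,260)))
T('brassT',blobs(a,(10,100,100),(30,255,255),(195,160,225,200),2))
T('yelT',blobs(a,(18,120,80),(35,255,255),(245,130,315,210)))
T('yelS',blobs(b,(18,120,80),(35,255,255),(205,150,280,210)))
for lo,hi in((0,8),(172,180)):
  T('redT',blobs(a,(lo,130,70),(hi,255,255),(245,130,315,210),3));T('redS',blobs(b,(lo,130,70),(hi,255,255),(205,150,280,210),3))
  T('lugT',blobs(a,(lo,130,70),(hi,255,255),(350,165,400,215),3))
  T('lugS',blobs(b,(lo,130,70),(hi,255,255),(190,135,222,175),3))
T('barT',blobs(a,(9,130,70),(18,255,255),(350,165,400,215)))
T('barS',blobs(b,(9,130,70),(18,255,255),(190,135,222,175)))
top=cv2.resize(a['image'][125:215,185:395],None,fx=3.8,fy=3.8,interpolation=2)
sd=cv2.resize(b['image'][135:270,185:335],None,fx=1.9,fy=1.9,interpolation=2)
c=np.zeros((600,800,3),np.uint8);c[:top.shape[0],:798]=top[:,:798];c[342:342+sd.shape[0],:sd.shape[1]]=sd[:258]
# feeder tube inside
f=cv2.resize(a['image'][140:200,245:315],None,fx=4.2,fy=4.2,interpolation=2);c[345:345+f.shape[0],400:400+f.shape[1]]=f
cv2.imwrite('pics/crop.png',c[:,:,::-1])
E
```

```text
blueT 504 [210.3393 179.7639] ((209.77865600585938, 181.0525360107422), (18.453676223754883, 35.214351654052734), 16.389541625976562)
handT 42 [203.0952 200.6667] ((203.5, 200.5), (9.0, 5.0), 90.0)
blueS 814 [290.1204 251.484 ] ((292.095703125, 250.95925903320312), (23.291574478149414, 48.01082992553711), 78.2317123413086)
handS 126 [317.8492 238.8175] ((317.6925964355469, 238.8811798095703), (7.333395004272461, 18.288219451904297), 5.19442892074585)
brassT 8 [206.125 179.875] ((206.0, 180.0), (2.0, 2.0), 90.0)
brassT 7 [214.7143 182.    ] ((215.0, 182.0), (2.0, 2.0), 0.0)
brassT 8 [204.  188.5] ((204.0000457763672, 188.5), (2.1213202476501465, 2.1213202476501465), 45.0)
brassT 7 [210.7143 190.    ] ((211.0, 190.0), (2.0, 2.0), 0.0)
yelT 193 [294.2953 157.6528] ((294.1922607421875, 157.5384521484375), (28.289709091186523, 9.707252502441406), 56.30992889404297)
yelT 220 [264.2818 177.0182] ((264.076904296875, 176.61537170410156), (28.84440803527832, 11.094003677368164), 56.30992889404297)
yelS 165 [222.4545 170.7273] ((221.2761688232422, 172.5437469482422), (10.719388961791992, 28.181
[... 332 characters left out ...]
57812, 167.00001525878906), (7.071067810058594, 4.242640495300293), 45.0)
redS 36 [223.1389 182.0278] ((223.15855407714844, 181.9268341064453), (8.589556694030762, 4.685213088989258), 38.65980911254883)
lugT 13 [362.6154 177.6154] ((362.5, 177.5), (3.0, 3.0), 90.0)
lugT 16 [381.25   202.5625] ((381.0, 202.5), (3.0, 4.0), 90.0)
lugS 4 [210.  146.5] ((210.0, 146.5), (3.0, 0.0), -90.0)
lugS 22 [199.8636 165.1818] ((200.0, 165.5), (5.0, 4.0), 90.0)
barT 117 [374.5214 188.1111] ((374.48004150390625, 188.13999938964844), (15.600000381469727, 7.800000190734863), 53.13010025024414)
barS 122 [206.2377 152.3607] ((206.39999389648438, 151.80001831054688), (10.0, 15.600000381469727), 36.869895935058594)
```

View pics/crop.png

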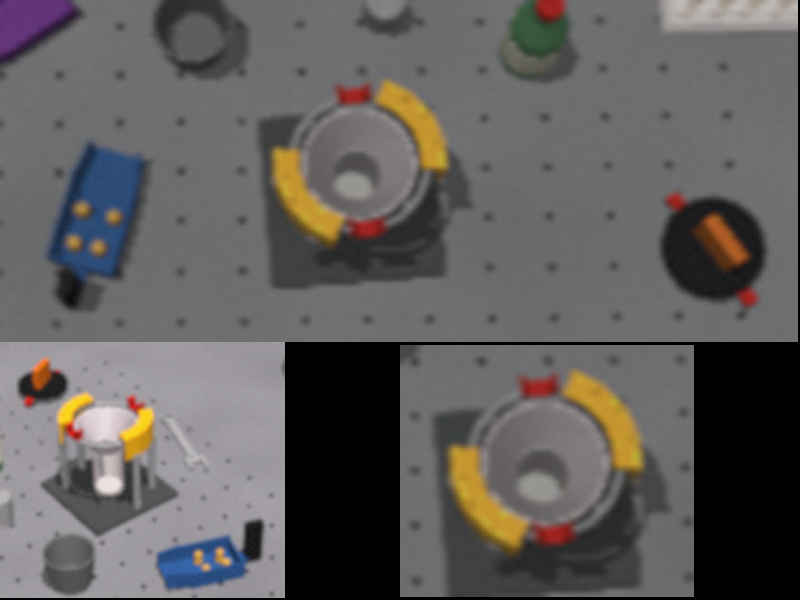

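The crop shows the blue scoop holding four brass blanks, nose up-image, with its handle at raw (203,200). The feeder's red slots are at raw (278,150) and (281,185). The lid's lugs are at raw (363,178) and (381,203).

```bash
python3 - <<'E'
from m import *
a=snap('top');b=snap('side')
t=lambda p,q:tri(a,p,b,q)
def yaw(d): return np.degrees(np.arctan2(d[1],d[0]))
s1=t((277.67,149.56),(223.14,182.03)); s2=t((281.28,184.95),(255,167.26))
print('slots',s1,s2,(s1+s2)/2,yaw(s1-s2))
A=onz(a,277.67,149.56,.152);B=onz(a,281.28,184.95,.152);print(' top-only',A,B,(A+B)/2,yaw(A-B),np.linalg.norm(A-B))
y=[onz(a,294.30,157.65,.153),onz(a,264.28,177.02,.153)];print('claws',sum(y)/2)
# funnel rim: bright grey ellipse? base corners by dark mask; tube floor bright disc
print('bar',t((374.52,188.11),(206.24,152.36)))
l1=onz(a,362.6,177.6,.012);l2=onz(a,381.25,202.56,.012);print('lugs',l1,l2,(l1+l2)/2,yaw(l1-l2),np.linalg.norm(l1-l2))
h=t((203.1,200.67),(317.85,238.8));print('handle',h, onz(a,203.1,200.67,.06))
bl=blobs(a,(100,80,30),(125,255,255),(185,150,240,215))[0][2]
hull=cv2.convexHull(bl.astype(np.int32));ap=cv2.approxPolyDP(hull,2.,True)[:,0];
for p in ap: print(p,onz(a,*p,.03)[:2],onz(a,*p,.0)[:2])
br=[onz(a,*p,.021) for p in((206.1,179.9),(214.7,182),(204,188.5),(210.7,190))]
print('brass',np.array(br),yaw(br[0]-br[2]),yaw(br[1]-br[3]),yaw(br[0]-br[1]))
bs=blobs(b,(100,80,30),(125,255,255),(255,225,330,275))[0][2]
ap=cv2.approxPolyDP(cv2.convexHull(bs.astype(np.int32)),2.,True)[:,0]
for p in ap: print('S',p,onz(b,*p,.03)[:2],onz(b,*p,.0)[:2])
E
```

```text
slots [0.643  0.0169 0.1502] [0.5205 0.0068 0.1522] [0.5817 0.0118 0.1512] 4.700179538505661
 top-only [0.6414 0.0178 0.152 ] [0.5182 0.0086 0.152 ] [0.5798 0.0132 0.152 ] 4.245577056052752 0.12355603435181002
claws [0.5789 0.0136 0.153 ]
bar [ 0.5248 -0.3351  0.0385]
lugs [ 0.5702 -0.3017  0.012 ] [ 0.4762 -0.3637  0.012 ] [ 0.5232 -0.3327  0.012 ] 33.42943289506165 0.11270082990479428
handle [0.4869 0.2831 0.0401] [0.4835 0.2809 0.06  ]
[221 166] [0.6167 0.22  ] [0.6242 0.2222]
[215 196] [0.5051 0.2415] [0.5104 0.2442]
[206 199] [0.4945 0.274 ] [0.4996 0.2773]
[198 193] [0.5169 0.3033] [0.5224 0.3071]
[204 170] [0.6024 0.2823] [0.6096 0.2858]
[208 163] [0.6287 0.2679] [0.6364 0.271 ]
brass [[0.5671 0.2753 0.021 ]
 [0.5588 0.2437 0.021 ]
 [0.535  0.2827 0.021 ]
 [0.5291 0.2581 0.021 ]] -12.976120782525198 -25.984644624291057 75.31353836489686
S [316 248] [0.5088 0.3024] [0.487  0.2781]
S [313 257] [0.539  0.3266] [0.5183 0.303 ]
S [290 263] [0.6066 0.3093] [0.5881 0.2852]
S [274 264] [0.6455 0.2874] [0.6282 0.2626]
S [268 253] [0.6346 0.2416] [0.6169 0.2154]
S [270 245] [0.6109 0.2172] [0.5925 0.1901]
S [302 237] [0.513  0.2418] [0.4914 0.2155]
```

>>> send_rows(rows=[[[0.6,-0.95,0,0,0,0.25],[0.6,-0.95,0,0,0,0.25],[0.6,-0.95,0,0,0,0.25],[0.6,-0.95,0,0,0,0.25],[0.6,-0.95,0,0,0,0.25],[0.6,-0.95,0,0,0,0.25],[0.6,-0.95,0,0,0,0.25],[0.6,-0.95,0,0,0,0.25]]], gripper=1)

```text
t: 0.97
eef_pos: [0.4197, 0.3317, 0.2314]
tool_rot: [[-0.97, 0.242, 0.0], [0.242, 0.97, 0.0], [-0.0, 0.0, -1.0]]
force: [0.4, 0.2, -0.2]
finger_gap: 0.0853
finger_force: 0.0
```

>>> send_rows(rows=[[[0.12,-0.17,-0.44,-0.15,-0.61,0],[0.12,-0.17,-0.44,-0.15,-0.61,0],[0.12,-0.17,-0.44,-0.15,-0.61,0],[0.12,-0.17,-0.44,-0.15,-0.61,0],[0.12,-0.17,-0.44,-0.15,-0.61,0],[0.12,-0.17,-0.44,-0.15,-0.61,0],[0.12,-0.17,-0.44,-0.15,-0.61,0],[0.12,-0.17,-0.44,-0.15,-0.61,0]]])

```text
t: 1.63
eef_pos: [0.4481, 0.2924, 0.1257]
tool_rot: [[-0.837, 0.243, 0.491], [0.211, 0.97, -0.119], [-0.505, 0.004, -0.863]]
force: [1.2, -0.7, 1.2]
finger_gap: 0.0852
finger_force: 0.0
```

>>> send_rows(rows=[[[0,0,0,0,0,0],[0,0,0,0,0,0]]])

```text
t: 1.8
eef_pos: [0.4467, 0.292, 0.1243]
tool_rot: [[-0.84, 0.243, 0.485], [0.21, 0.97, -0.121], [-0.5, 0.0, -0.866]]
force: [-0.7, 0.2, 0.5]
finger_gap: 0.0856
finger_force: 0.0
```

>>> send_rows(rows=[[[0.33,-0.09,-0.57,0,0,0],[0.33,-0.09,-0.57,0,0,0],[0.33,-0.09,-0.57,0,0,0],[0.33,-0.09,-0.57,0,0,0],[0.33,-0.09,-0.57,0,0,0],[0,0,0,0,0,0]]])

```text
t: 2.3
eef_pos: [0.4983, 0.2779, 0.0388]
tool_rot: [[-0.839, 0.246, 0.485], [0.213, 0.969, -0.122], [-0.5, 0.001, -0.866]]
force: [-1.0, -0.3, -1.4]
finger_gap: 0.0851
finger_force: 0.0
```

>>> send_rows(rows=[[[0,0,0,0,0,0],[0,0,0,0,0,0],[0,0,0,0,0,0],[0,0,0,0,0,0],[0,0,0,0,0,0],[0,0,0,0,0,0],[0,0,0,0,0,0],[0,0,0,0,0,0]]], gripper=-1, newtons=80)

```text
t: 2.97
eef_pos: [0.4978, 0.2794, 0.0413]
tool_rot: [[-0.838, 0.243, 0.489], [0.211, 0.97, -0.119], [-0.503, 0.003, -0.864]]
force: [-3.4, 0.5, 6.0]
finger_gap: 0.0131
finger_force: 78.8
```

>>> send_rows(rows=[[[0,0,0.3,0,0,0],[0,0,0.3,0,0,0],[0,0,0.3,0,0,0],[0,0,0.3,0,0,0],[0,0,0,0,0,0]]])

```text
t: 3.38
eef_pos: [0.4988, 0.2797, 0.0793]
tool_rot: [[-0.836, 0.243, 0.491], [0.213, 0.97, -0.118], [-0.505, 0.006, -0.863]]
force: [0.8, 0.5, -1.5]
finger_gap: 0.0129
finger_force: 78.0
```

```bash
python3 - <<'E'
from h import *
a=snap('top');b=snap('side')
c=np.hstack([cv2.resize(a['image'][130:220,170:300],None,fx=3,fy=4,interpolation=2)[:360,:390],cv2.resize(b['image'][150:270,230:360],None,fx=3,fy=3,interpolation=2)])
cv2.imwrite('pics/g.png',c[:,:,::-1])
E
```

```text
(no output)
```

View pics/g.png

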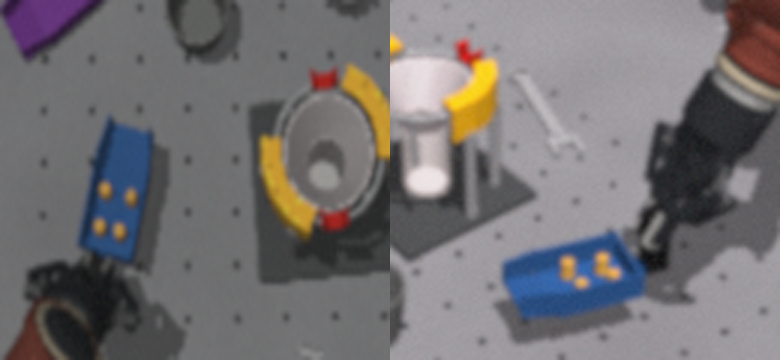

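The blue scoop is held level with all four blanks still in it (crop around (120,210) and (590,270)). Next I lift it and carry it over the funnel.

>>> send_rows(rows=[[[0,0,0.6,0,0,0],[0,0,0.6,0,0,0],[0,0,0.6,0,0,0],[0,0,0.6,0,0,0],[0,0,0.6,0,0,0],[0,0,0.6,0,0,0],[0,0,0.6,0,0,0],[0,0,0.5,0,0,0]]])

```text
t: 4.15
eef_pos: [0.4972, 0.2787, 0.2177]
tool_rot: [[-0.839, 0.243, 0.487], [0.212, 0.97, -0.12], [-0.502, 0.002, -0.865]]
force: [0.3, 0.2, -1.7]
finger_gap: 0.0132
finger_force: 78.2
```

>>> send_rows(rows=[[[-0.13,-0.48,0,0,0,0],[-0.13,-0.48,0,0,0,0],[-0.13,-0.48,0,0,0,0],[-0.13,-0.48,0,0,0,0],[-0.13,-0.48,0,0,0,0],[-0.13,-0.48,0,0,0,0],[-0.13,-0.48,0,0,0,0],[-0.13,-0.48,0,0,0,0]]])

```text
t: 4.82
eef_pos: [0.4653, 0.1628, 0.2159]
tool_rot: [[-0.839, 0.243, 0.486], [0.211, 0.97, -0.121], [-0.501, 0.001, -0.866]]
force: [1.0, 0.2, -2.5]
finger_gap: 0.0132
finger_force: 78.3
```

>>> send_rows(rows=[[[-0.13,-0.48,0,0,0,0],[-0.13,-0.48,0,0,0,0],[-0.13,-0.48,0,0,0,0],[-0.13,-0.48,0,0,0,0],[-0.13,-0.48,0,0,0,0],[-0.13,-0.48,0,0,0,0],[-0.13,-0.48,0,0,0,0],[0,0,0,0,0,0]]])

```text
t: 5.48
eef_pos: [0.438, 0.0609, 0.2161]
tool_rot: [[-0.838, 0.246, 0.486], [0.214, 0.969, -0.123], [-0.501, 0.001, -0.865]]
force: [0.1, 0.4, -2.3]
finger_gap: 0.013
finger_force: 78.5
```

```bash
python3 - <<'E'
from m import *
s=arm.state();print(s['joint_pos'],s['eef_pos'],s['tool_rot'],s['finger_gap'])
a=snap('top');b=snap('side')
for S,box in((a,(230,130,320,215)),(b,(200,120,330,240))):
  for x in blobs(S,(100,80,30),(125,255,255),box,20):
    print(x[0],x[1]);ap=cv2.approxPolyDP(cv2.convexHull(x[2].astype(np.int32)),2.,True)[:,0];print(ap.tolist())
    if S is a: print([onz(a,*p,.215)[:2].round(3).tolist() for p in ap])
c=np.hstack([cv2.resize(a['image'][130:220,220:350],None,fx=3,fy=4,interpolation=2)[:360,:390],cv2.resize(b['image'][100:220,200:330],None,fx=3,fy=3,interpolation=2)])
cv2.imwrite('pics/o.png',c[:,:,::-1])
E
```

```text
[ 0.0687 -0.7949  2.3378 -0.1753  1.1016 -1.2131] [0.438  0.0609 0.2161] [[-0.8385  0.2465  0.486 ]
 [ 0.2138  0.9692 -0.1225]
 [-0.5012  0.0012 -0.8653]] 0.013008140700532104
632 [271.9905 185.8006]
[[283, 170], [278, 204], [259, 201], [261, 185], [268, 166]]
[[0.555, 0.006], [0.444, 0.025], [0.454, 0.085], [0.506, 0.078], [0.568, 0.054]]
647 [264.9645 161.1917]
[[289, 158], [284, 167], [250, 171], [244, 163], [244, 156], [277, 149]]
```

View pics/o.png

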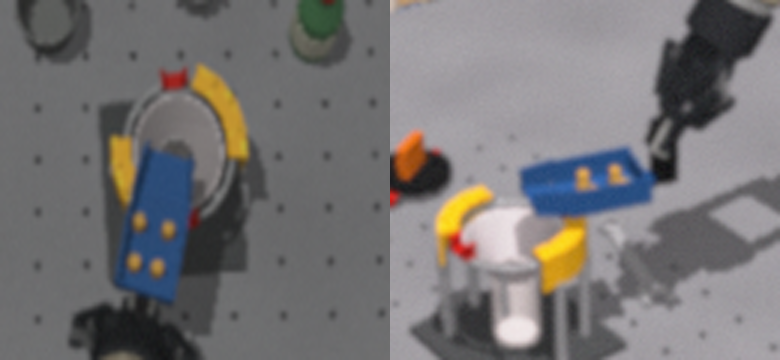

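The scoop is over the funnel. In the left crop its lip is at about (168,150), centred slightly to the left of the funnel. I shift it a little, then tip about the lip.

>>> send_rows(rows=[[[0.05,-0.22,0,0,0,0],[0.05,-0.22,0,0,0,0],[0.1,-0.03,0.29,0.15,0.61,0],[0.1,-0.03,0.29,0.15,0.61,0],[0.1,-0.03,0.29,0.15,0.61,0],[0.1,-0.03,0.29,0.15,0.61,0],[0,0,0,0,0,0]]])

```text
t: 6.17
eef_pos: [0.4569, 0.0453, 0.255]
tool_rot: [[-0.935, 0.244, 0.255], [0.236, 0.97, -0.062], [-0.263, 0.002, -0.965]]
force: [0.6, 0.5, -1.4]
finger_gap: 0.0131
finger_force: 78.6
```

>>> send_rows(rows=[[[0.17,-0.04,0.18,0.15,0.61,0],[0.17,-0.04,0.18,0.15,0.61,0],[0.17,-0.04,0.18,0.15,0.61,0],[0.17,-0.04,0.18,0.15,0.61,0]]])

```text
t: 6.5
eef_pos: [0.4745, 0.0413, 0.2732]
tool_rot: [[-0.97, 0.243, -0.002], [0.243, 0.97, 0.0], [0.002, -0.0, -1.0]]
force: [-0.4, 0.4, -3.6]
finger_gap: 0.0131
finger_force: 78.6
```

>>> send_rows(rows=[[[0.11,-0.03,0.06,0.075,0.3,0],[0.11,-0.03,0.06,0.075,0.3,0],[0.11,-0.03,0.06,0.075,0.3,0],[0.11,-0.03,0.06,0.075,0.3,0],[0.11,-0.03,0.06,0.075,0.3,0],[0.11,-0.03,0.06,0.075,0.3,0],[0.11,-0.03,0.06,0.075,0.3,0],[0.11,-0.03,0.06,0.075,0.3,0]]])

```text
t: 7.17
eef_pos: [0.501, 0.0341, 0.2873]
tool_rot: [[-0.938, 0.243, -0.248], [0.235, 0.97, 0.062], [0.256, -0.001, -0.967]]
force: [-0.6, 0.5, -2.2]
finger_gap: 0.0129
finger_force: 78.6
```

>>> send_rows(rows=[[[0.13,-0.03,0.03,0.075,0.3,0],[0.13,-0.03,0.03,0.075,0.3,0],[0.13,-0.03,0.03,0.075,0.3,0],[0.13,-0.03,0.03,0.075,0.3,0],[0.13,-0.03,0.03,0.075,0.3,0],[0.13,-0.03,0.03,0.075,0.3,0],[0.13,-0.03,0.03,0.075,0.3,0],[0.13,-0.03,0.03,0.075,0.3,0]]])

```text
t: 7.83
eef_pos: [0.5324, 0.0269, 0.2945]
tool_rot: [[-0.843, 0.243, -0.48], [0.212, 0.97, 0.119], [0.494, -0.001, -0.869]]
force: [-0.5, -0.1, -2.5]
finger_gap: 0.0129
finger_force: 78.7
```

```bash
python3 - <<'E'
from m import *
s=arm.state();print(s['joint_pos'],s['eef_pos'],s['tool_rot'],s['finger_gap'])
a=snap('top');b=snap('side')
c=np.hstack([cv2.resize(a['image'][130:220,220:350],None,fx=3,fy=4,interpolation=2)[:360,:390],cv2.resize(b['image'][100:220,200:330],None,fx=3,fy=3,interpolation=2)])
cv2.imwrite('pics/d.png',c[:,:,::-1])
E
```

```text
[-0.1213  0.1351  1.4808  0.0679  2.0387 -1.4313] [0.5324 0.0269 0.2945] [[-0.843   0.2433 -0.4797]
 [ 0.2119  0.97    0.1195]
 [ 0.4944 -0.0009 -0.8692]] 0.012921000946673294
```

View pics/d.png

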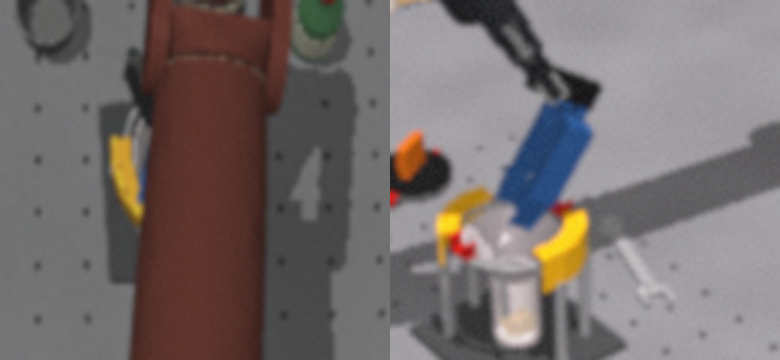

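The lip is inside the funnel, and brass colour shows at the bottom of the tube at (518,322). I tip a little further and wait.

>>> send_rows(rows=[[[0.11,-0.03,0.02,0.06,0.24,0],[0.11,-0.03,0.02,0.06,0.24,0],[0.11,-0.03,0.02,0.06,0.24,0],[0.11,-0.03,0.02,0.06,0.24,0],[0.11,-0.03,0.02,0.06,0.24,0],[0.11,-0.03,0.02,0.06,0.24,0],[0.11,-0.03,0.02,0.06,0.24,0],[0.11,-0.03,0.02,0.06,0.24,0]]])

```text
t: 8.6
eef_pos: [0.5587, 0.0196, 0.2999]
tool_rot: [[-0.724, 0.244, -0.646], [0.182, 0.97, 0.161], [0.665, -0.001, -0.747]]
force: [0.1, 1.1, -2.3]
finger_gap: 0.0132
finger_force: 78.7
```

>>> send_rows(rows=[[[0,0,0,0,0,0],[0,0,0,0,0,0],[0,0,0,0,0,0],[0,0,0.2,0,0,0],[0,0,-0.2,0,0,0],[0,0,0,0,0,0],[0,0,0,0,0,0],[0,0,0,0,0,0]]])

```text
t: 9.27
eef_pos: [0.5581, 0.0197, 0.3]
tool_rot: [[-0.725, 0.244, -0.644], [0.183, 0.97, 0.161], [0.664, -0.001, -0.748]]
force: [-0.0, -0.4, -1.5]
finger_gap: 0.0128
finger_force: 78.7
```

>>> send_rows(rows=[[[-0.11,0.03,0.1,-0.12,-0.49,0],[-0.22,0.06,0.3,-0.12,-0.49,0],[-0.3,0.08,0.4,-0.15,-0.61,0],[-0.3,0.08,0.4,-0.15,-0.61,0],[-0.3,0.08,0.4,-0.15,-0.61,0],[-0.3,0.08,0.2,-0.15,-0.61,0],[-0.3,0.08,0,-0.15,-0.61,0],[-0.3,0.08,0,-0.15,-0.61,0]]])

```text
t: 9.93
eef_pos: [0.494, 0.0369, 0.3552]
tool_rot: [[-0.947, 0.243, -0.212], [0.237, 0.97, 0.055], [0.219, 0.002, -0.976]]
force: [0.4, -0.2, -1.5]
finger_gap: 0.0131
finger_force: 78.7
```

>>> send_rows(rows=[[[-0.3,0.08,-0.1,-0.15,-0.61,0],[-0.25,0.07,-0.1,-0.15,-0.61,0],[-0.2,0.05,-0.2,-0.15,-0.61,0],[-0.2,0.05,-0.2,-0.15,-0.61,0],[-0.2,0.05,-0.2,-0.15,-0.61,0],[-0.2,0.05,-0.2,-0.15,-0.61,0],[-0.1,0.8,0,-0.15,-0.61,0],[0,0.9,0,-0.15,-0.61,0]]])

```text
t: 10.6
eef_pos: [0.4498, 0.0977, 0.3236]
tool_rot: [[-0.925, 0.246, 0.29], [0.235, 0.969, -0.07], [-0.299, 0.004, -0.954]]
force: [-0.0, -0.9, -1.7]
finger_gap: 0.013
finger_force: 78.9
```

>>> send_rows(rows=[[[0,0.95,0,-0.15,-0.61,0],[0,0.95,0,-0.15,-0.61,0],[0,0.95,0,-0.15,-0.61,0],[0,0.95,0,-0.02,-0.06,0],[0,0.95,0,0,0,0],[0,0,0,0,0,0]]])

```text
t: 11.1
eef_pos: [0.4493, 0.2447, 0.323]
tool_rot: [[-0.851, 0.236, 0.469], [0.209, 0.972, -0.11], [-0.481, 0.004, -0.877]]
force: [-0.7, 0.1, -1.9]
finger_gap: 0.013
finger_force: 79.2
```

```bash
python3 - <<'E'
from m import *
s=arm.state();print(s['joint_pos'],s['eef_pos'],s['tool_rot'],s['finger_gap'])
a=snap('top');b=snap('side')
c=np.hstack([cv2.resize(a['image'][120:220,190:320],None,fx=3,fy=3.6,interpolation=2)[:360,:390],cv2.resize(b['image'][130:250,200:330],None,fx=3,fy=3,interpolation=2)])
cv2.imwrite('pics/e.png',c[:,:,::-1])
E
```

```text
[ 0.536  -0.4916  1.9812 -0.3545  1.2928 -0.7599] [0.4493 0.2447 0.323 ] [[-0.8514  0.2358  0.4685]
 [ 0.2087  0.9718 -0.1099]
 [-0.4812  0.0042 -0.8766]] 0.012990718953812283
```

View pics/e.png

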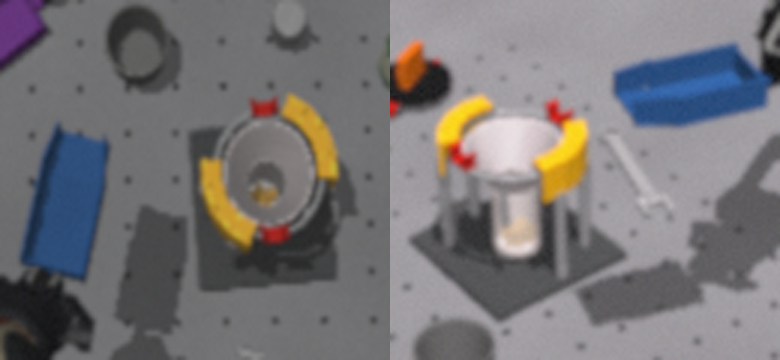

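The scoop is empty and brass shows in the tube at (265,192) and (518,232). Next I set the scoop back at its old place.

>>> send_rows(rows=[[[0.2,0.14,-1,-0.01,-0.03,0],[0.2,0.14,-1,-0.01,-0.03,0],[0.2,0.14,-1,-0.01,-0.03,0],[0.2,0.14,-1,-0.01,-0.03,0],[0.2,0.14,-1,-0.01,-0.03,0],[0.2,0.14,-1,-0.01,-0.03,0],[0.2,0.14,-1,0,0,0],[0.2,0.14,-0.7,0,0,0]]])

```text
t: 11.87
eef_pos: [0.498, 0.272, 0.0898]
tool_rot: [[-0.841, 0.244, 0.483], [0.211, 0.97, -0.122], [-0.499, -0.001, -0.867]]
force: [-0.8, 0.4, -2.1]
finger_gap: 0.0131
finger_force: 79.2
```

>>> send_rows(rows=[[[0,0,-0.3,0,0,0],[0,0,-0.3,0,0,0],[0,0,0,0,0,0],[0,0,0,0,0,0]]])

```text
t: 12.2
eef_pos: [0.4994, 0.274, 0.0761]
tool_rot: [[-0.839, 0.242, 0.488], [0.211, 0.97, -0.119], [-0.502, 0.003, -0.865]]
force: [-0.1, -0.3, -1.1]
finger_gap: 0.0128
finger_force: 79.2
```

>>> send_rows(rows=[[[0,0,-0.2,0,0,0],[0,0,-0.2,0,0,0],[0,0,-0.2,0,0,0],[0,0,-0.2,0,0,0],[0,0,-0.2,0,0,0],[0,0,-0.1,0,0,0],[0,0,-0.05,0,0,0],[0,0,0,0,0,0]]])

```text
t: 12.87
eef_pos: [0.4996, 0.2747, 0.0412]
tool_rot: [[-0.839, 0.241, 0.488], [0.209, 0.971, -0.119], [-0.503, 0.002, -0.865]]
force: [-1.3, -0.6, 2.6]
finger_gap: 0.0133
finger_force: 79.7
```

>>> send_rows(rows=[[[0,0,0,0,0,0],[0,0,0,0,0,0],[0,0,0,0,0,0],[0,0,0,0,0,0],[0,0,0,0,0,0],[0,0,0,0,0,0],[0,0,0,0,0,0],[0,0,0,0,0,0]]], gripper=1)

```text
t: 13.53
eef_pos: [0.4989, 0.2744, 0.0405]
tool_rot: [[-0.84, 0.241, 0.487], [0.21, 0.971, -0.119], [-0.501, 0.002, -0.865]]
force: [-0.5, -0.4, -0.3]
finger_gap: 0.0852
finger_force: 0.0
```

>>> send_rows(rows=[[[-0.33,0.08,0.6,0,0,0],[-0.33,0.08,0.6,0,0,0],[-0.33,0.08,0.6,0,0,0],[-0.33,0.08,0.6,0,0,0],[-0.33,0.08,0.6,0,0,0],[-0.33,0.08,0.6,0,0,0],[0,0,0.9,0,0,0],[0,0,0.9,0,0,0]]])

```text
t: 14.2
eef_pos: [0.4384, 0.2886, 0.2026]
tool_rot: [[-0.84, 0.24, 0.486], [0.208, 0.971, -0.119], [-0.5, 0.001, -0.866]]
force: [1.0, 0.3, -0.5]
finger_gap: 0.0853
finger_force: 0.0
```

```bash
python3 - <<'E'
from m import *
s=arm.state();print(s['joint_pos'],s['eef_pos'],s['tool_rot'],s['finger_gap'])
a=snap('top');b=snap('side')
c=np.hstack([cv2.resize(a['image'][120:220,190:320],None,fx=3,fy=3.6,interpolation=2)[:360,:390],cv2.resize(b['image'][160:280,230:360],None,fx=3,fy=3,interpolation=2)])
cv2.imwrite('pics/f.png',c[:,:,::-1])
E
```

```text
[ 0.6476 -0.3624  2.0939 -0.4496  1.104  -0.5379] [0.4384 0.2886 0.2026] [[-0.8405  0.2401  0.4857]
 [ 0.2084  0.9707 -0.1192]
 [-0.5002  0.001  -0.8659]] 0.0853035023311178
```

View pics/f.png

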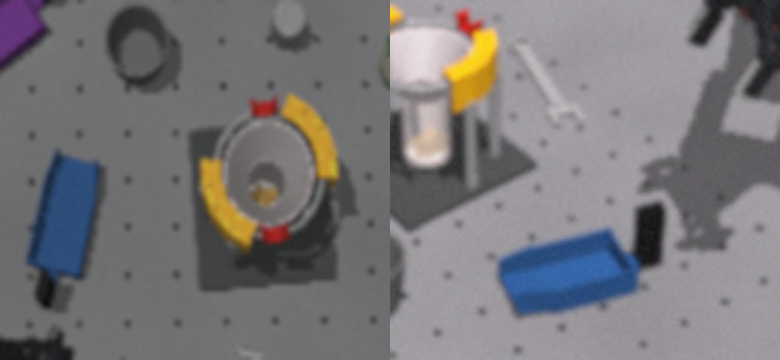

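The scoop stands upright and empty in its old place, the brass is in the tube at (428,145), and nothing is spilled. Now the lid.

>>> send_rows(rows=[[[0.12,-0.6,0.3,0.15,0.605,0],[0.12,-0.6,0.3,0.15,0.605,0],[0.12,-0.6,0.3,0.15,0.605,0],[0.12,-0.6,0.3,0.15,0.605,0],[0.12,-0.6,0.3,0.15,0.605,0],[0.12,-0.6,0.3,0.15,0.605,0],[0.12,-0.6,0,0.15,0.605,0],[0.12,-0.6,0,0.15,0.605,0]]])

```text
t: 14.97
eef_pos: [0.4688, 0.1437, 0.2572]
tool_rot: [[-0.97, 0.243, 0.002], [0.243, 0.97, 0.002], [-0.001, 0.003, -1.0]]
force: [0.6, -0.2, -0.6]
finger_gap: 0.0855
finger_force: 0.0
```

>>> send_rows(rows=[[[0.12,-0.95,0,0,0,0.5],[0.12,-0.95,0,0,0,0.5],[0.12,-0.95,0,0,0,0.5],[0.12,-0.95,0,0,0,0.5],[0.12,-0.95,0,0,0,0.5],[0.12,-0.95,0,0,0,0.5],[0.12,-0.95,0,0,0,0.5],[0.12,-0.95,0,0,0,0.5]]])

```text
t: 15.63
eef_pos: [0.4968, -0.0847, 0.2557]
tool_rot: [[-0.984, -0.176, 0.002], [-0.176, 0.984, 0.002], [-0.002, 0.002, -1.0]]
force: [0.6, -0.0, -0.6]
finger_gap: 0.0857
finger_force: 0.0
```

>>> send_rows(rows=[[[0.12,-0.95,0,0,0,0.5],[0.12,-0.95,0,0,0,0.5],[0.12,-0.95,0,0,0,0.5],[0.12,-0.95,0,0,0,0.5],[0.12,-0.95,0,0,0,0.5],[0.12,-0.95,0,0,0,0.5],[0.12,-0.4,0,0,0,0.5],[0.0,0,0,0,0,0.4]]])

```text
t: 16.3
eef_pos: [0.5221, -0.269, 0.2552]
tool_rot: [[-0.836, -0.549, -0.0], [-0.549, 0.836, 0.003], [-0.002, 0.003, -1.0]]
force: [-0.3, -0.0, 0.4]
finger_gap: 0.0853
finger_force: 0.0
```

>>> send_rows(rows=[[[0,0,0,0,0,0],[0,0,0,0,0,0]]])

```text
t: 16.47
eef_pos: [0.522, -0.2662, 0.2556]
tool_rot: [[-0.836, -0.549, 0.0], [-0.549, 0.836, 0.004], [-0.002, 0.003, -1.0]]
force: [-0.3, 0.5, -0.6]
finger_gap: 0.0856
finger_force: 0.0
```

>>> send_rows(rows=[[[0.03,-0.75,0,0,0,0],[0.03,-0.75,0,0,0,0],[0,-0.76,-0.5,0,0,0],[0,0,-1,0,0,0],[0,0,-1,0,0,0],[0,0,-1,0,0,0],[0,0,-1,0,0,0],[0,0,-0.9,0,0,0]]])

```text
t: 17.13
eef_pos: [0.5236, -0.3329, 0.0924]
tool_rot: [[-0.835, -0.55, 0.0], [-0.55, 0.835, 0.004], [-0.002, 0.003, -1.0]]
force: [-0.6, -0.4, -0.5]
finger_gap: 0.0856
finger_force: 0.0
```

>>> send_rows(rows=[[[0,0,-0.7,0,0,0],[0,0,-0.6,0,0,0],[0,0,-0.5,0,0,0],[0,0,-0.25,0,0,0],[0,0,0,0,0,0],[0,0,0,0,0,0]]])

```text
t: 17.63
eef_pos: [0.5242, -0.3337, 0.0331]
tool_rot: [[-0.835, -0.55, 0.001], [-0.55, 0.835, 0.003], [-0.003, 0.002, -1.0]]
force: [-0.6, -0.4, 0.0]
finger_gap: 0.0854
finger_force: 0.0
```

```bash
python3 - <<'E'
from m import *
a=snap('top');b=snap('side')
for lo,hi in((0,8),(172,180),(9,18)):
  for n,S,box in(('T',a,(350,165,400,215)),('S',b,(190,135,222,175))):
    for x in blobs(S,(lo,130,70),(hi,255,255),box,3): print(n,lo,x[0],x[1])
print(arm.state()['eef_pos'])
E
```

```text
T 0 751 [382.3249 191.9667]
T 0 4 [397.75 165.25]
T 0 14 [362.6429 177.7857]
T 0 36 [367.6111 188.8056]
T 0 26 [396.6154 209.5   ]
S 0 20 [199.95 164.95]
S 9 126 [205.9841 152.2857]
[ 0.525  -0.3345  0.0346]
```

>>> send_rows(rows=[[[0,0,0,0,0,0],[0,0,0,0,0,0],[0,0,0,0,0,0],[0,0,0,0,0,0],[0,0,0,0,0,0],[0,0,0,0,0,0],[0,0,0,0,0,0],[0,0,0,0,0,0]]], gripper=-1, newtons=80)

```text
t: 18.4
eef_pos: [0.5242, -0.3341, 0.0332]
tool_rot: [[-0.835, -0.55, 0.002], [-0.55, 0.835, 0.003], [-0.003, 0.001, -1.0]]
force: [0.0, 0.6, 0.6]
finger_gap: 0.0129
finger_force: 78.2
```

>>> send_rows(rows=[[[0,0,0.6,0,0,0],[0,0,0.95,0,0,0],[0,0,0.95,0,0,0],[0,0,0.95,0,0,0],[0,0,0.95,0,0,0],[0,0,0.95,0,0,0],[0,0,0.95,0,0,0],[0,0,0.5,0,0,0]]])

```text
t: 19.07
eef_pos: [0.5249, -0.3347, 0.2407]
tool_rot: [[-0.835, -0.55, 0.005], [-0.55, 0.835, 0.0], [-0.004, -0.002, -1.0]]
force: [0.8, -0.4, -1.1]
finger_gap: 0.0127
finger_force: 78.3
```

>>> send_rows(rows=[[[0.11,0.72,0,0,0,-0.3],[0.11,0.72,0,0,0,-0.3],[0.11,0.72,0,0,0,-0.3],[0.11,0.72,0,0,0,-0.3],[0.11,0.72,0,0,0,-0.3],[0.11,0.72,0,0,0,-0.3],[0.11,0.72,0,0,0,-0.3],[0.11,0.72,0,0,0,-0.3]]])

```text
t: 19.73
eef_pos: [0.5499, -0.1599, 0.2354]
tool_rot: [[-0.946, -0.324, -0.0], [-0.324, 0.946, 0.003], [-0.001, 0.003, -1.0]]
force: [0.1, -0.3, -2.0]
finger_gap: 0.0128
finger_force: 78.2
```

>>> send_rows(rows=[[[0.11,0.72,0,0,0,-0.3],[0.11,0.72,0,0,0,-0.3],[0.11,0.72,0,0,0,-0.3],[0.11,0.72,0,0,0,-0.3],[0.11,0.72,0,0,0,-0.3],[0.11,0.72,0,0,0,-0.3],[0.11,0.72,0,0,0,-0.3],[0.11,0.72,0,0,0,-0.3]]])

```text
t: 20.4
eef_pos: [0.5763, 0.0127, 0.2355]
tool_rot: [[-0.997, -0.078, 0.0], [-0.078, 0.997, 0.002], [-0.001, 0.002, -1.0]]
force: [0.7, 0.2, -1.9]
finger_gap: 0.0127
finger_force: 78.2
```

>>> send_rows(rows=[[[0,0,0,0,0,0],[0,0,0,0,0,0],[0,0,0,0,0,0]]])

```text
t: 20.65
eef_pos: [0.5765, 0.0113, 0.236]
tool_rot: [[-0.997, -0.08, 0.001], [-0.08, 0.997, 0.002], [-0.001, 0.002, -1.0]]
force: [-0.2, -1.2, -1.8]
finger_gap: 0.0129
finger_force: 78.4
```

```bash
python3 - <<'E'
from m import *
s=arm.state();print(s['joint_pos'],s['eef_pos'],s['tool_rot'])
a=snap('top');b=snap('side')
for n,S,box in(('T',a,(240,120,320,215)),('S',b,(195,110,290,215))):
  for lo,hi in((0,8),(172,180)):
    for x in blobs(S,(lo,130,70),(hi,255,255),box,3): print(n,lo,x[0],x[1])
c=np.hstack([cv2.resize(a['image'][120:220,220:350],None,fx=3,fy=3.6,interpolation=2)[:360,:390],cv2.resize(b['image'][90:210,190:320],None,fx=3,fy=3,interpolation=2)])
cv2.imwrite('pics/l.png',c[:,:,::-1])
E
```

```text
[-0.1103 -0.0654  1.7227  0.0017  1.4835 -1.7617] [0.5765 0.0113 0.236 ] [[-0.9968 -0.0804  0.001 ]
 [-0.0804  0.9968  0.0016]
 [-0.0011  0.0015 -1.    ]]
T 0 174 [268.6782 147.454 ]
T 0 847 [292.4309 152.0862]
T 0 203 [289.1084 140.0394]
T 0 3 [284. 144.]
T 0 41 [304.6341 184.878 ]
T 0 843 [282.4698 199.4294]
S 0 4 [247.  143.5]
S 0 10 [256.1 150. ]
S 0 27 [224.9259 162.    ]
S 0 25 [255.08 167.52]
S 0 48 [223.25  181.875]
```

View pics/l.png

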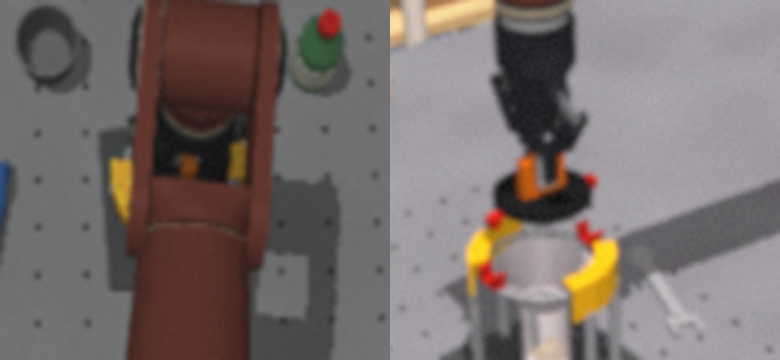

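The lid is held level above the funnel. In the side view its lugs are at raw (225,162) and (256,150), and the slots are at (223,182) and (255,167).

```bash
python3 - <<'E'
from m import *
b=snap('side');P=lambda p,z:onz(b,*p,z)
x=np.array([np.cos(.08),np.sin(.08),0])
for z in(.213,.215): 
  l1=P((224.93,162),z);l2=P((256.1,150),z);print('lug',z,l1,l2,(l1+l2)/2,'centre from lug1',l1-x*.061)
for z in(.151,.153):
  s1=P((223.2,181.9),z);s2=P((255.05,167.4),z);print('slot',z,s1,s2,(s1+s2)/2,s1-np.array([np.cos(.077),np.sin(.077),0])*.063, np.degrees(np.arctan2(*(s1-s2)[1::-1])))
# predicted pixel of lid features if lid centred at TCP
c=np.array([.5765,.0113,.203]);print('pred lug1 box centre',proj(b,c+x*.06+[0,0,.010]),'lug2',proj(b,c-x*.06+[0,0,.010]))
o=blobs(b,(9,130,70),(18,255,255),(195,110,290,160),3)
for q in o: print('bar',q[0],q[1],q[2].min(0),q[2].max(0))
print('pred bar ctr',proj(b,c+[0,0,.043]))
E
```

```text
lug 0.213 [0.6296 0.0092 0.213 ] [0.5165 0.004  0.213 ] [0.5731 0.0066 0.213 ] centre from lug1 [0.5688 0.0044 0.213 ]
lug 0.215 [0.6311 0.0121 0.215 ] [0.5183 0.0069 0.215 ] [0.5747 0.0095 0.215 ] centre from lug1 [0.5703 0.0072 0.215 ]
slot 0.151 [0.6438 0.0161 0.151 ] [0.5215 0.0035 0.151 ] [0.5827 0.0098 0.151 ] [0.581  0.0113 0.151 ] 5.91870369470105
slot 0.153 [0.6452 0.0187 0.153 ] [0.5232 0.0061 0.153 ] [0.5842 0.0124 0.153 ] [0.5823 0.0139 0.153 ] 5.918703694701113
pred lug1 box centre [224.1237 163.7228] lug2 [256.498  150.3553]
bar 146 [238.5685 149.4932] [231 141] [249 156]
pred bar ctr [240.2134 147.3793]
```

```bash
python3 - <<'E'
from m import *
b=snap('side')
def u(d): r=np.radians(d); return np.array([np.cos(r),np.sin(r),0])
for c in([.5242,-.3341,0],[.5222,-.3331,0]):
  print(proj(b,np.array(c)+.06*u(33.4)+[0,0,.010]),proj(b,np.array(c)-.06*u(33.4)+[0,0,.010]))
print('bench measured 199.9,165.1')
p,q=[np.array([.5765,.0113,.203])+s*.06*u(4.6)+[0,0,.010] for s in(1,-1)]
print('px per m near lug1 (x,y,z):',[(proj(b,p+d)-proj(b,p)) for d in np.eye(3)*.001])
for f in([.580,.013,0],[.582,.012,0]): print('slots pred',proj(b,np.array(f)+.061*u(4.4)+[0,0,.152]),proj(b,np.array(f)-.061*u(4.4)+[0,0,.152]))
E
```

```text
[199.3155 166.8279] [214.4126 151.2567]
[199.9217 166.7819] [214.9877 151.2148]
bench measured 199.9,165.1
px per m near lug1 (x,y,z): [array([-0.296 ,  0.1045]), array([0.1698, 0.1514]), array([-0.0205, -0.2877])]
slots pred [224.3048 181.5465] [256.5207 167.5961]
slots pred [223.5611 181.6054] [255.812  167.6505]
```

>>> send_rows(rows=[[[0.08,0.02,0,0,0,0],[0.08,0,0,0,0,0],[0,0,-0.4,0,0,0],[0,0,-0.4,0,0,0],[0,0,-0.4,0,0,0],[0,0,-0.25,0,0,0],[0,0,0,0,0,0]]])

```text
t: 21.43
eef_pos: [0.5797, 0.0124, 0.1894]
tool_rot: [[-0.997, -0.08, -0.004], [-0.08, 0.997, 0.003], [0.003, 0.003, -1.0]]
force: [-0.3, 0.6, -2.7]
finger_gap: 0.0129
finger_force: 78.4
```

>>> send_rows(rows=[[[0,0,-0.1,0,0,0],[0,0,-0.1,0,0,0],[0,0,-0.1,0,0,0],[0,0,0,0,0,0]]])

```text
t: 21.77
eef_pos: [0.5816, 0.0122, 0.1842]
tool_rot: [[-0.997, -0.08, 0.002], [-0.08, 0.997, 0.002], [-0.003, 0.002, -1.0]]
force: [-0.2, -0.9, -2.8]
finger_gap: 0.0127
finger_force: 78.4
```

>>> send_rows(rows=[[[0,0,-0.1,0,0,0],[0,0,-0.1,0,0,0],[0,0,0,0,0,0],[0,0,0,0,0,0]]])

```text
t: 22.1
eef_pos: [0.5816, 0.0122, 0.1783]
tool_rot: [[-0.997, -0.08, 0.002], [-0.08, 0.997, 0.002], [-0.002, 0.002, -1.0]]
force: [-0.1, -0.0, -1.5]
finger_gap: 0.0131
finger_force: 78.4
```

```bash
python3 - <<'E'
from m import *
s=arm.state();print(s['eef_pos'],s['force'],s['torque'])
b=snap('side')
for lo,hi in((0,8),(172,180)):
  for x in blobs(b,(lo,130,70),(hi,255,255),(195,110,290,215),3): print(lo,x[0],x[1],x[2].min(0),x[2].max(0))
E
```

```text
[0.5816 0.0122 0.1783] [-0.1189 -0.0302 -1.4901] [-0.0415  0.015   0.0529]
0 20 [235.75 110.25] [229 110] [243 111]
0 23 [255.7391 166.6957] [253 164] [259 170]
0 65 [223.9231 180.8462] [220 176] [228 186]
```

>>> send_rows(rows=[[[0,0,-0.1,0,0,0],[0,0,-0.1,0,0,0],[0,0,-0.1,0,0,0],[0,0,0,0,0,0]]])

```text
t: 22.48
eef_pos: [0.5824, 0.0121, 0.1706]
tool_rot: [[-0.997, -0.08, 0.004], [-0.08, 0.997, 0.002], [-0.005, 0.001, -1.0]]
force: [-1.4, -0.4, 6.0]
finger_gap: 0.013
finger_force: 79.5
```

>>> send_rows(rows=[[[0,0,-0.1,0,0,0],[0,0,-0.1,0,0,0],[0,0,0,0,0,0],[0,0,0,0,0,0]]])

```text
t: 22.82
eef_pos: [0.5825, 0.0121, 0.1659]
tool_rot: [[-0.997, -0.08, 0.005], [-0.08, 0.997, 0.002], [-0.005, 0.001, -1.0]]
force: [-3.2, -0.6, 9.3]
finger_gap: 0.0128
finger_force: 79.9
```

>>> send_rows(rows=[[[0,0,-0.1,0,0,0],[0,0,-0.1,0,0,0],[0,0,-0.05,0,0,0],[0,0,0,0,0,0],[0,0,0,0,0,0]]])

```text
t: 23.23
eef_pos: [0.583, 0.0121, 0.1619]
tool_rot: [[-0.997, -0.08, 0.006], [-0.08, 0.997, 0.001], [-0.006, 0.001, -1.0]]
force: [-9.8, 0.8, 21.2]
finger_gap: 0.0128
finger_force: 82.1
```

>>> send_rows(rows=[[[-0.03,0,0,0,0,-0.4],[0,0,0,0,0,-0.6],[0,0,0,0,0,-0.6],[0,0,0,0,0,-0.6],[0,0,0,0,0,-0.6],[0,0,0,0,0,-0.6],[0,0,0,0,0,0]]])

```text
t: 23.82
eef_pos: [0.5824, 0.012, 0.1619]
tool_rot: [[-0.962, 0.274, 0.007], [0.274, 0.962, 0.0], [-0.007, 0.002, -1.0]]
force: [-8.3, 0.5, 22.1]
finger_gap: 0.013
finger_force: 81.9
```

>>> send_rows(rows=[[[0,0,0,0,0,-0.6],[0,0,0,0,0,-0.6],[0,0,0,0,0,-0.6],[0,0,0,0,0,-0.6],[0,0,0,0,0,-0.6],[0,0,0,0,0,-0.6],[0,0,0,0,0,-0.6],[0,0,0,0,0,-0.6]]])

```text
t: 24.48
eef_pos: [0.5818, 0.0121, 0.1619]
tool_rot: [[-0.71, 0.704, 0.005], [0.704, 0.71, -0.001], [-0.005, 0.003, -1.0]]
force: [-10.8, 2.3, 21.8]
finger_gap: 0.0128
finger_force: 82.0
```

>>> send_rows(rows=[[[0,0,0,0,0,-0.6],[0,0,0,0,0,-0.6],[0,0,0,0,0,-0.6],[0,0,0,0,0,-0.6],[0,0,0,0,0,-0.6],[0,0,0,0,0,-0.6],[0,0,0,0,0,-0.6],[0,0,0,0,0,-0.5]]])

```text
t: 25.15
eef_pos: [0.5813, 0.0125, 0.1619]
tool_rot: [[-0.293, 0.956, 0.003], [0.956, 0.293, -0.002], [-0.003, 0.003, -1.0]]
force: [-11.4, 1.8, 23.4]
finger_gap: 0.0127
finger_force: 82.1
```

>>> send_rows(rows=[[[0,0,0,0,0,-0.4],[0,0,0,0,0,-0.4],[0,0,0,0,0,0],[0,0,0,0,0,0],[0,0,0,0,0,0]]])

```text
t: 25.57
eef_pos: [0.5813, 0.0127, 0.1619]
tool_rot: [[-0.215, 0.977, 0.003], [0.977, 0.215, -0.002], [-0.002, 0.003, -1.0]]
force: [-12.3, 2.9, 23.1]
finger_gap: 0.0128
finger_force: 82.1
```

```bash
python3 - <<'E'
from m import *
s=arm.state();print(s['t'],s['eef_pos'],s['force'],s['torque'],s['joint_pos'],np.degrees(np.arctan2(s['tool_rot'][1,1],s['tool_rot'][0,1])))
a=snap('top');b=snap('side')
c=np.hstack([cv2.resize(a['image'][120:220,220:350],None,fx=3,fy=3.6,interpolation=2)[:360,:390],cv2.resize(b['image'][130:230,190:300],None,fx=3.6,fy=3.6,interpolation=2)])
cv2.imwrite('pics/z.png',c[:,:,::-1])
E
```

```text
25.5667 [0.5813 0.0127 0.1619] [-12.3116   2.9476  23.1214] [0.3874 2.3852 0.0827] [-0.1054  0.0004  1.7844 -0.0016  1.3536 -0.3221] 12.434718628536704
```

View pics/z.png

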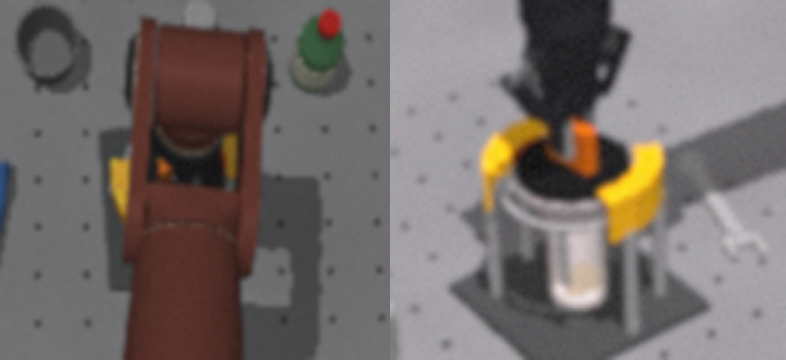

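The lid sits level under the claws with both lugs out of sight beneath them (side crop, disc at (570,165)). The ring has turned about 82°. One last nudge to the stop, then I hand in.

>>> send_rows(rows=[[[0,0,0,0,0,-0.25],[0,0,0,0,0,0],[0,0,0,0,0,0],[0,0,0,0,0,0]]])

```text
t: 26.0
eef_pos: [0.5813, 0.0127, 0.1619]
tool_rot: [[-0.19, 0.982, 0.003], [0.982, 0.19, -0.002], [-0.003, 0.003, -1.0]]
force: [-12.4, 2.6, 23.1]
finger_gap: 0.013
finger_force: 82.1
```

```bash
python3 - <<'E'
from h import *
s=arm.state();print(s['eef_pos'],s['force'],s['torque'],s['finger_force'])
print(arm.close_job())
E
```

```text
[0.58127718 0.01266222 0.16189796] [-12.37142061   2.62271254  23.12645127] [0.37051719 2.37968071 0.21324934] 82.1260678768158
the job is handed in; nothing more can be done
None
```

I handed the job in at about 26 s; no verdict came back. The scoop was empty with brass in the tube and none spilled (I couldn't count all four there), it stands upright where it began, and the lid is still gripped, turned about 83° to the stop and pressed fully down (about 14 mm).

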